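# Take the seal plate off the loading bed by its overhang

## Task

One of the two plates on the metal loading bed has a black seal ring on top: slide that seal plate along its channel until its end hangs well over the bed's open edge, grip it by the overhang and lift it off the bed. Lay it flat, seal ring up, in the middle of the black rubber mat, setting it down rather than dropping it. Leave the ribbed plate where it lies.

Things in the scene. Friction and masses are not known exactly. Their poses are not given: they have to be found in the camera images.
- seal_plate: Loose alloy plate 60 (x) x 120 (y) x 8 mm, 0.1-0.2 kg, black rounded-rectangle rubber ring on top. Origin: centre of underside, z up. Starts flat in either channel of the bed, axes parallel to the bed's, 50-80 mm free behind it, front end 30-60 mm short of the open edge. The rails hide its long edges; 50 mm of overhang allows a grip across its 60 mm width from above; past 60 mm it tips off.
- ribbed_plate: Bystander: loose aluminium plate of the same outline, 60 x 120 x 8 mm, with six raised parallel ribs (6 mm high) along its length and no ring; origin as for the seal plate. It lies in the bed's other channel.
- bed: Fixed dark steel bed, 168 (x) x 240 (y) mm. Origin: centre of its footprint, at bench height, z up. Flat top 60 mm above the bench, with two 64 mm wide open-topped channels along y, centred at x = -40 and +40 mm, between rails 10 mm high (tops at 70 mm). The +y end (y = 120 mm) is the open edge, free space below; a 10 mm high stop bar closes the -y end, inner face at y = -110 mm.
- mat: Fixed black rubber mat, 220 x 220 x 4 mm, flat on the bench on the robot's left, on the open side of the bed. Origin: centre of its underside, at bench height; z up.
Not all that is in view belongs to the job. What is shaped like the seal_plate but green or purple is not meant.

How it is judged (in metres and radians):
On the way, in this order (a step that is already met when the one before it is completed fails the run):
1. the seal plate, still lying on the bed, overhangs the open edge by at least 20 mm (y of seal_plate in the frame of bed above 0.08 m and z of seal_plate in the frame of bed between 0.056 and 0.066 m and angle between seal_plate's own z axis and vertical below 0.1 rad), for 0.2 s.
2. the seal plate is held by the fingers at least 20 mm above the bed's top (height (world z) of seal_plate above 0.08 m and contact force between the fingers and seal_plate above 0.5 N), for 0.2 s.
At the end, for the whole second after the job is handed in: The seal plate lies flat and still on the mat, seal ring up (within 10 degrees), its centre within 40 mm of the mat's centre, any yaw, and the ribbed plate is within 15 mm of where it started (horizontal distance between seal_plate and mat below 0.04 m and height (world z) of seal_plate below 0.012 m and angle between seal_plate's own z axis and vertical below 0.175 rad and linear speed of seal_plate below 0.02 m/s and distance of ribbed_plate from where it was at the start of the episode below 0.015 m); the robot touches nothing.
It fails at once if the seal plate is dropped or falls (moves faster than 0.8 m/s with no finger on it, a fall of some 30 mm) (linear speed of seal_plate above 0.8 m/s and contact force between the fingers and seal_plate below 0.05 N).
It fails at once if the ribbed plate is shifted by more than 15 mm (distance of ribbed_plate from where it was at the start of the episode above 0.015 m).
It also fails if it takes over 53 s, if anything falls off the work surface, if the arm or the gripper's body presses on something with over 40 N, if the wrist force passes 120 N, or if a joint passes its speed limit or range.

## Robot

A 6-joint arm with a two-finger parallel gripper is mounted at the origin on the work surface. World frame = base frame: x ahead of the robot, y to its left, z up, the work surface at z = 0. Lengths are in mm, angles in degrees, forces in N, time in s.
With the tool pointing down it reaches from about 350 to 725 mm from the base axis. Payload 4.3 kg.
Tool frame: the origin (TCP) lies at the very end of the fingers, on their centre line; the grasp point (between the pads) lies arm.pinch_z behind it (arm.pinch_z is the distance from the TCP to the grasp point, in mm); z points along the fingers, x is the direction in which the jaws open and shut, and the axes are right-handed (so a half turn about z gives the same grasp; the last joint's range is limited). The gripper opens to 85 mm and grips with 20 to 120 N. Pads are 22 mm wide; open, the fingers measure 114 mm over their backs; the gripper's body (76 mm by 85 mm) begins 54 mm behind the grasp point. The pads swing forward as they close: fully open they stand 13 mm farther back than shut.
Start: joints at [-6.32, 21.618, 4.641, 73.018, 0, 83.68], TCP at [575.036, 0.002, 231.329] pointing down, gripper open.
Joint ranges: [-156.06, 156.06], [-48.1, 94.91], [-58.44, 69.94], [-101.28, 121.22], [-78.64, 73.56], [-180, 180]. Speed limits (degrees/s): [147.25, 147.25, 180, 180, 180, 180].

## Interface

Orientations are given as [roll, pitch, yaw] about the fixed x, y, z axes, in that order (R = Rz(yaw) Ry(pitch) Rx(roll)).
In Python, from station import arm gives the robot as it stands.
- The arm moves only by the shell command python3 -m creep 'ROWS' [OPENING] [FORCE]. ROWS is JSON, a list of rows, each a list of 2 entries, a list of its own where there are three numbers: the shift along the tool's x, y, z in cm, then the turn, a rotation vector about the tool's x, y, z in rad. A call has 1 to 5 rows; each row shifts and turns the pose as measured when the row begins, along the tool's axes as they then stand; what a row does not reach is not made up. A row lasts 1/8 s, in which the tool goes at most 62.5 mm and 10.7 degrees, less where a joint would pass 70% of its speed; a pose out of reach is approached as far as the arm can. A call is refused whole if a number of a shift passes 6.25 or a number of a turn 0.188, either way. A call with a gripper value outside its range is refused whole. OPENING is the closure, from -1 (fully open) to 1 (shut), so that 0 is half open, set as the call begins (- or left out, the last holds). The fingers move at their own pace and stop on an object; FORCE is the grip in N (left out, the last holds). Time passes only in rows, so rows that do not move let the fingers close. It gives the time, the measured TCP pose, the force and the opening at its end, in the units of the state.
- arm.sense(): the state, without advancing time (a new reading comes with each control period).
- arm.grab_frame(name): name is "scene" or "side" or "wrist"; returns (picture, depth): 400x640x3 uint8, blue, green, red; 400x640 float32, mm along the optical axis (not along the pixel's ray), 0 where there is no reading.
- arm.camera_model(name): a dict with "fov_y" (degrees; the focal length in pixels is half the picture's height over the tangent of half this angle, whatever the lens; pixels are square), "cx", "cy" (the principal point, pixels), "rvec" (rotation vector, rad) and "tvec" (3), from world to camera coordinates, as OpenCV has them; the wrist camera has in their place "tool_from_camera" (4x4, takes a point from camera to tool coordinates, whose origin is the TCP and whose axes are the tool frame's). Camera axes: x right, y down, z forward; pixel columns grow to the right and rows downward; lengths in mm; the calibration is good to about 2 mm. A picture is of the moment at which its call begins: read the wrist's pose just before it. camera_model takes no time and is no camera call.
- arm.finish_job(): hands the job in, once; it reports no verdict.
Trained networks look in the newest picture that a camera, given by its name, has taken for a name from the list of things; names that differ only in an ending like _2 or _b are one class to them, and where a whole thing is asked for, a point or a joint stands for the part that bears it (a point fixed in the world has none). Each returns a list of dicts, best first, with "p" (0 to 1); they miss things now and then, are a little off and sometimes report something else, mostly with a low value. They report only what shows in the picture. A call takes as long as a camera call. They do not tell look-alikes from the thing itself.
- arm.spot_in(query, camera): "pixel" ([column, row] in pixels, amid what is visible of it).
- arm.mark_of(query, camera): "pixel" ([column, row] in pixels: a listed point, or the origin of a listed thing).
The state is a dict: "clock": time; "joint_positions": joint angles; "qd": joint speeds; "joint_torque": joint torques, N m; "tcp_pos": TCP position; "orientation": TCP orientation; "force": force on the tool from outside, world axes, zero at the start; "ft_torque": the same for the moment, N m; "finger_gap": finger opening in mm.
Only numpy, scipy, OpenCV 4.12 (cv2) and the standard library are available. Lean on these libraries where they do the work, as an engineer would, in place of code of your own. Each camera call takes 0.05 s, during which the arm holds its last target. There are 200 camera calls.

## Working session

There is one attempt and no reset: what is moved stays moved. The work goes in short steps, Python scripts to look and compute and a shell command to move; the robot and the scene stay as the last step left them, time stands still between calls to the robot, and variables do not carry over. Pictures are saved under pics/ and viewed, about 8 in all and at most 12, crops included, and the job is handed in when it is done.

```bash
mkdir -p pics; cat > h.py <<'E'
import numpy as np, cv2
from station import arm
from scipy.spatial.transform import Rotation as R
def K(m): 
    f=200/np.tan(np.radians(m["fov_y"])/2); return f,m["cx"],m["cy"]
def w2c(name,st=None):
    m=arm.camera_model(name)
    if name=="wrist":
        T=np.eye(4);T[:3,:3]=R.from_euler('xyz',st["orientation"],degrees=True).as_matrix();T[:3,3]=st["tcp_pos"]
        return np.linalg.inv(T@np.array(m["tool_from_camera"]))
    T=np.eye(4);T[:3,:3]=cv2.Rodrigues(np.array(m["rvec"],float))[0];T[:3,3]=np.ravel(m["tvec"]);return T
def cloud(name,depth,st=None):
    f,cx,cy=K(arm.camera_model(name)); v,u=np.mgrid[:400,:640]
    P=np.stack([(u-cx)/f*depth,(v-cy)/f*depth,depth],-1); T=np.linalg.inv(w2c(name,st))
    P=P@T[:3,:3].T+T[:3,3]; P[depth==0]=np.nan; return P
E
python3 - <<'E'
from h import *
s=arm.sense();print(s, arm.pinch_z)
for n in("scene","side"):
    im,d=arm.grab_frame(n);cv2.imwrite(f"pics/{n}0.png",im);P=cloud(n,d,s);np.save(f"{n}0.npy",P)
    for q in("seal_plate","ribbed_plate","bed","mat"):
        for r in arm.mark_of(q,n)[:3]:
            u,v=np.round(r["pixel"]).astype(int);print(n,q,r["p"],u,v,P[np.clip(v,0,399),np.clip(u,0,639)].round())
E
```

```text
{'clock': 0.0, 'joint_positions': array([-6.31930956e+00,  2.16609541e+01,  4.56349455e+00,  7.30163720e+01,
        2.20970195e-03,  8.36787659e+01]), 'qd': array([ 0.04275333,  0.05976721,  0.02877969, -0.07778811, -0.03239738,
       -0.02788447]), 'joint_torque': array([ 5.03441061e-04, -4.63600910e+01,  2.69876987e+01,  2.07655923e-02,
       -6.74222474e-05, -6.15417605e-06]), 'tcp_pos': array([5.74366393e+02, 9.24461541e-02, 2.30374036e+02]), 'orientation': array([-1.79985271e+02,  1.12896149e-01,  1.93687850e-03]), 'force': array([ 0.47657588,  0.3955781 , -0.43784378]), 'ft_torque': array([ 0.02527658, -0.02574197,  0.01827294]), 'finger_gap': 85.01766899704577} 18.700000000000003
scene seal_plate 0.97 277 188 [ 391. -126.   10.]
scene seal_plate 0.91 197 282 [ 585. -382.   12.]
scene seal_plate 0.77 292 223 [ 543. -131.   72.]
scene ribbed_plate 0.97 298 249 [ 611. -139.   68.]
scene ribbed_plate 0.21 289 248 [ 602. -158.   69.]
scene bed 0.71 290 249 [ 609. -157.   76.]
scene mat 0.77 426 199 [559. 243.   5.]
side seal_plate 0.94 300 183 [ 527. -128.   64.]
side seal_plate 0.69 353 208 [ 378. -110.    6.]
side seal_plate 0.63 343 162 [ 421. -294.    8.]
side ribbed_plate 0.76 267 178 [ 619. -133.   67.]
side bed 0.88 286 196 [556. -72.  68.]
side mat 0.81 265 317 [551. 241.   2.]
side mat 0.41 286 194 [557. -80.  67.]
```

```bash
ls; python3 -m creep --help | head -20
```

```text
h.py
pics
scene0.npy
side0.npyinvalid input: not JSON, or not a number
```

View pics/scene0.png

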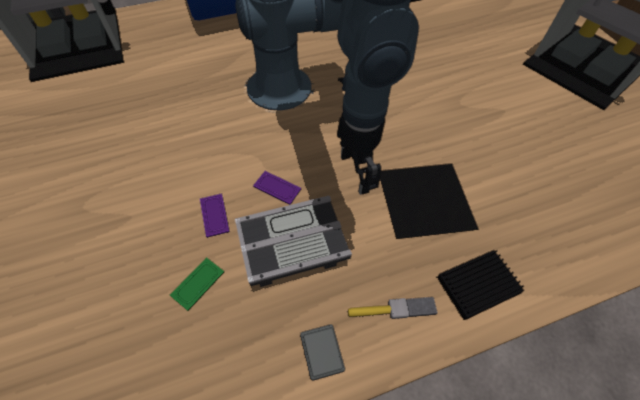

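View pics/side0.png

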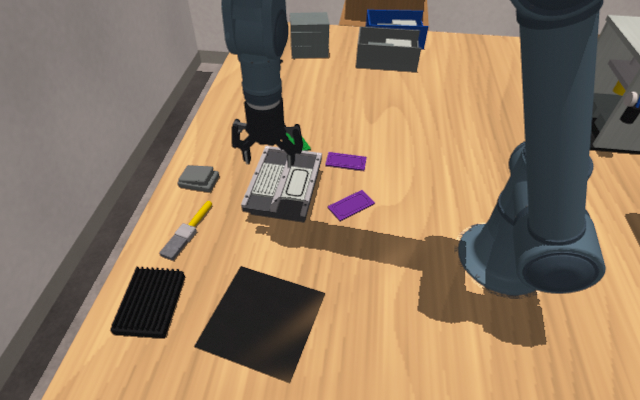

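The scene shows the seal plate at (292,222) in the channel nearer the robot and the ribbed plate at (300,249). The open edge faces the mat at (428,200). Purple and green look-alikes lie around the bed.

```bash
python3 - <<'E'
from h import *
for n in("scene","side"):
    P=np.load(n+"0.npy"); im=cv2.imread(f"pics/{n}0.png")
    m=(P[...,2]>52)&(P[...,2]<82)&(P[...,0]>430)&(P[...,0]<720)&(P[...,1]>-320)&(P[...,1]<30)
    m=cv2.morphologyEx(m.astype(np.uint8),cv2.MORPH_OPEN,np.ones((3,3)))
    k,l,st,_=cv2.connectedComponentsWithStats(m); m=l==1+st[1:,4].argmax()
    print(n,"bed",cv2.minAreaRect(P[m][:,:2].astype(np.float32)),np.nanmedian(P[m][:,2]))
    g=im.max(-1)<50
    m=g&(abs(P[...,2])<15)&(P[...,0]>420)&(P[...,0]<700)&(P[...,1]>80)&(P[...,1]<380)
    m=cv2.morphologyEx(m.astype(np.uint8),cv2.MORPH_OPEN,np.ones((5,5)))
    k,l,st,_=cv2.connectedComponentsWithStats(m); m=l==1+st[1:,4].argmax()
    print(n,"mat",cv2.minAreaRect(P[m][:,:2].astype(np.float32)),np.nanmedian(P[m][:,2]))
E
```

```text
scene bed ((573.8877563476562, -141.49676513671875), (240.37066650390625, 171.9141387939453), 86.40400695800781) 69.44702258033101
scene mat ((557.0631713867188, 241.53741455078125), (217.32769775390625, 217.5865936279297), 77.31612396240234) 5.559754934695377
side bed ((575.830078125, -140.2098846435547), (247.736572265625, 169.6554718017578), 86.46884155273438) 66.45046188229139
side mat ((556.2797241210938, 244.46534729003906), (218.29684448242188, 216.7781524658203), 77.71023559570312) 3.3521765193988813
```

```bash
python3 -m creep '[[[-1.3,6,0],[0,0,0]],[[-1.3,6,0],[0,0,0]],[[-1.3,6,0],[0,0,0]],[[0,0,0],[0,0,0.063]],[[0,0,0],[0,0,0]]]' 1 40
python3 - <<'E'
from h import *
s=arm.sense();im,d=arm.grab_frame("wrist");cv2.imwrite("pics/w1.png",im)
P=cloud("wrist",d,s);np.save("w1.npy",P);print(s["tcp_pos"],s["orientation"],s["finger_gap"])
for q in("seal_plate","ribbed_plate","bed"):
    for r in arm.mark_of(q,"wrist")[:3]:
        u,v=np.clip(np.round(r["pixel"]).astype(int),0,[639,399]);print(q,r["p"],u,v,P[v,u].round())
E
```

```text
clock: 1.12
tcp_pos: [536.2, -185.2, 231.4]
orientation: [180.0, -0.1, -3.5]
force: [-0.2, -0.8, -0.1]
finger_gap: -0.1
[ 536.22941535 -185.16704061  231.36449394] [ 1.79961258e+02 -1.35842273e-01 -3.53833402e+00] -0.11114159929370633
seal_plate 0.78 184 125 [ 391. -128.   10.]
seal_plate 0.78 360 300 [ 588. -380.    9.]
seal_plate 0.63 231 258 [ 418. -303.    9.]
ribbed_plate 0.95 390 118 [ 611. -129.   75.]
bed 0.85 347 128 [ 571. -136.   72.]
```

View pics/w1.png

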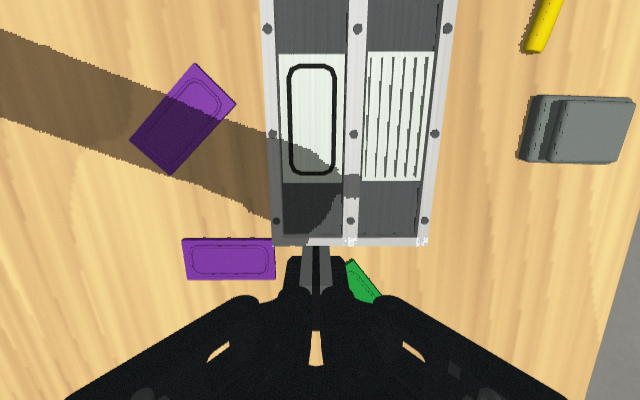

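The wrist view shows the seal plate's back edge at row 182 and front edge at row 54, cols 279-344. The stop bar is at row ~237.

```bash
python3 - <<'E'
from h import *
P=np.load("w1.npy")
for n,u,v in[("back",312,179),("floor behind",312,187),("stop",300,240),("front",311,57),("L",281,115),("R",342,115),("Lb",283,175),("Rb",341,175),("Lf",281,60),("Rf",342,60),("railL",272,10),("railLb",278,235),("railR",447,10),("railRb",424,225)]:
    print(n,np.nanmedian(P[v-1:v+2,u-1:u+2].reshape(-1,3),0).round(1))
m=(P[...,2]>52)&(P[...,2]<82)&(P[...,0]>430)&(P[...,0]<720)&(P[...,1]>-320)&(P[...,1]<30)
m=cv2.morphologyEx(m.astype(np.uint8),cv2.MORPH_OPEN,np.ones((3,3)))
k,l,st,_=cv2.connectedComponentsWithStats(m); m=l==1+st[1:,4].argmax()
print("bed",cv2.minAreaRect(P[m][:,:2].astype(np.float32)))
E
```

```text
back [ 533.9 -184.9   69.3]
floor behind [ 533.2 -195.8   60.8]
stop [ 516.7 -251.1   71.6]
front [540.5 -72.1  69.2]
L [ 508.7 -120.5   68.8]
R [ 566.5 -124.1   69.2]
Lb [ 505.  -179.7   68.4]
Rb [ 563.4 -183.7   68.7]
Lf [513.5 -72.9  69.1]
Rf [568.2 -76.2  69.3]
railL [509.9 -33.6  71.1]
railLb [ 493.7 -244.    71.5]
railR [658.9 -42.6  71.3]
railRb [ 649.1 -242.1   71.4]
bed ((576.4093017578125, -145.1243133544922), (235.2931365966797, 168.54359436035156), 86.55394744873047)
```

```bash
python3 -m creep '[[[-0.27,3.32,4],[0,0,0]],[[0,0,5.5],[0,0,0]],[[0,0,4.5],[0,0,0]],[[0,0,0],[0,0,0]]]' 1 40
```

```text
clock: 1.82
tcp_pos: [535.5, -215.0, 90.0]
orientation: [179.8, -0.4, -2.9]
force: [-1.2, 0.2, 0.3]
finger_gap: -0.3
```

```bash
python3 -m creep '[[[-0.38,0.32,0],[0,0,0.01]],[[0,0,1.3],[0,0,0]],[[0,0,1.3],[0,0,0]],[[0,0,0],[0,0,0]]]' 1 40
```

```text
clock: 2.33
tcp_pos: [535.8, -219.3, 68.3]
orientation: [179.6, -0.9, -3.4]
force: [-0.2, -0.1, -0.3]
finger_gap: 0.1
```

```bash
cat >> h.py <<'E'
def go(p,yaw=-3.5):
    s=arm.sense();A=R.from_euler('xyz',s["orientation"],degrees=True);B=R.from_euler('xyz',[180,0,yaw],degrees=True)
    print("at",s["tcp_pos"].round(1),s["orientation"].round(2),"F",s["force"].round(1),"gap",round(s["finger_gap"],1))
    print("shift cm",(A.inv().apply(np.array(p)-s["tcp_pos"])/10).round(2),"turn",(A.inv()*B).as_rotvec().round(3))
E
python3 -c "
from h import *
go([532,-218,63])"
```

```text
at [ 535.8 -219.3   68.3] [179.63  -0.89  -3.36] F [-0.2 -0.1 -0.3] gap 0.1
shift cm [-0.39 -0.11  0.52] turn [ 0.007 -0.016  0.002]
```

```bash
python3 -m creep '[[[-0.39,-0.1,0.25],[0.007,-0.016,0.002]],[[0,0,0.25],[0,0,0]],[[0,0,0],[0,0,0]]]' 1 40; python3 -c "
from h import *
go([532,-218,63])"
```

```text
clock: 2.7
tcp_pos: [532.4, -218.4, 63.6]
orientation: [-180.0, 0.0, -3.5]
force: [0.3, -0.5, -0.1]
finger_gap: -0.0
at [ 532.4 -218.4   63.6] [-1.7998e+02  2.0000e-02 -3.4800e+00] F [ 0.3 -0.5 -0.1] gap -0.0
shift cm [-0.04 -0.03  0.06] turn [-0.  0.  0.]
```

```bash
python3 -m creep '[[[0,-1.4,0.03],[0,0,0]],[[0,-1.4,0],[0,0,0]],[[0,-1.4,0],[0,0,0]],[[0,-1.4,0],[0,0,0]],[[0,-1,0],[0,0,0]]]' 1 40; python3 - <<'E'
from h import *
go([537,-148,63])
s=arm.sense();im,d=arm.grab_frame("wrist");P=cloud("wrist",d,s);np.save("w2.npy",P);cv2.imwrite("pics/w2.png",im)
E
```

```text
clock: 3.32
tcp_pos: [536.7, -148.0, 63.6]
orientation: [180.0, -0.0, -3.5]
force: [0.9, -0.7, -0.1]
finger_gap: -0.1
at [ 536.7 -148.    63.6] [179.99  -0.    -3.47] F [ 0.9 -0.7 -0.1] gap -0.1
shift cm [ 0.03 -0.    0.06] turn [ 0. -0.  0.]
```

View pics/w2.png

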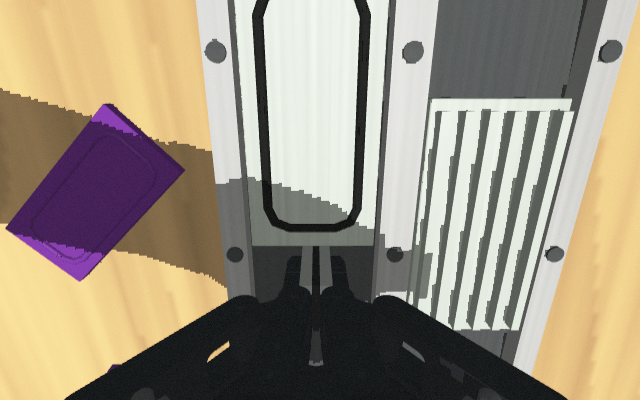

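The plate is moving in its channel, with its back edge at row 245 against the fingertips. The ribbed plate has not moved.

```bash
python3 - <<'E'
from h import *
P=np.load("w2.npy")
for v in(225,235,240,243,246,249,253,258):print(v,P[v,285].round(1),P[v,340].round(1))
E
```

```text
225 [ 524.6 -123.1   72.3] [ 550.5 -125.2   71.2]
235 [ 523.6 -129.8   68.9] [ 550.4 -131.2   69.6]
240 [ 523.5 -132.3   69.4] [ 550.3 -134.1   69.1]
243 [ 523.2 -134.2   68.9] [ 550.3 -135.7   69.2]
246 [ 522.1 -139.5   61.6] [ 550.6 -141.2   61.7]
249 [ 521.8 -141.6   61. ] [ 550.5 -142.8   62. ]
253 [ 521.8 -143.3   62.2] [ 550.5 -145.9   60.6]
258 [ 521.2 -147.5   59.9] [ 549.7 -141.1   74.2]
```

```bash
python3 -m creep '[[[0,-1.2,0],[0,0,0]],[[0,-1.2,0],[0,0,0]],[[0,-1.2,0],[0,0,0]],[[0,-0.8,0],[0,0,0]],[[0,0,0],[0,0,0]]]' 1 40; python3 - <<'E'
from h import *
go([539,-104,63])
for n in("scene","side"):
    im,d=arm.grab_frame(n);P=cloud(n,d);np.save(n+"3.npy",P)
    c=im[130:290,200:400] if n=="scene" else im[120:260,200:380]
    cv2.imwrite(f"pics/{n}3.png",cv2.resize(c,None,fx=3,fy=3))
a,b=[cv2.imread(f"pics/{n}3.png") for n in("scene","side")]
a,b=[cv2.resize(i,(400,340)) for i in(a,b)];cv2.imwrite("pics/both3.png",np.hstack([a,b]))
E
```

```text
clock: 4.0
tcp_pos: [539.6, -99.5, 63.8]
orientation: [-179.9, -0.0, -3.4]
force: [-0.9, 0.2, -0.1]
finger_gap: -0.3
at [539.6 -99.5  63.8] [-1.7994e+02 -1.0000e-02 -3.3900e+00] F [-0.9  0.2 -0.1] gap -0.3
shift cm [-0.03  0.45  0.08] turn [-0.001 -0.     0.002]
```

View pics/both3.png

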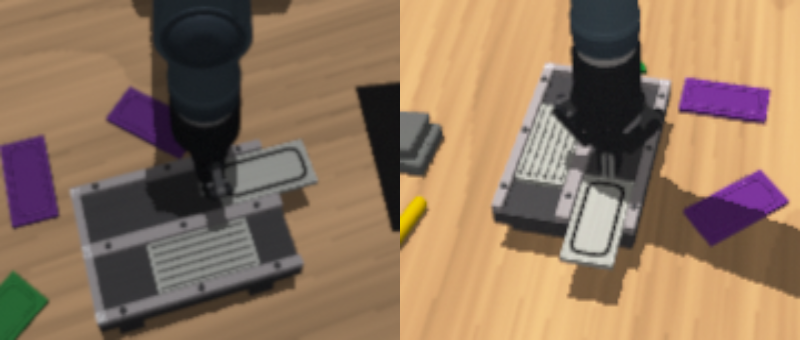

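The plate overhangs the open edge by about 40% of its length and still lies level on the bed. I'll measure the overhang.

```bash
python3 - <<'E'
from h import *
a=np.radians(-3.5);ex=np.array([np.cos(a),np.sin(a)]);ey=np.array([-np.sin(a),np.cos(a)]);c=np.array([575,-141])
for n in("scene","side"):
    P=np.load(n+"3.npy");X=(P[...,:2]-c)@ex;Y=(P[...,:2]-c)@ey;Z=P[...,2]
    m=(abs(X+40)<20)&(Z>55)&(Z<80)&(Y>0)&(Y<220);print(n,"front",np.percentile(Y[m],[97,99,100]).round(1),"z beyond edge",np.median(Z[m&(Y>130)]).round(1),
     "x range",np.percentile(X[(Y>135)&(Y<165)&(Z>55)&(Z<80)&(X<10)&(X>-90)],[1,99]).round(1))
    for x in(0,78,-78):
        m=(abs(X-x)<6)&(Z>62)&(Z<80)&(Y>60)&(Y<180);print(" edge at",x,np.percentile(Y[m],[97,99,100]).round(1) if m.sum() else None)
E
```

```text
scene front [166.8 169.6 171. ] z beyond edge 69.9 x range [-70.7 -11.1]
 edge at 0 [117.7 118.5 120. ]
 edge at 78 [117.1 118.3 118.7]
 edge at -78 [117.7 118.1 119. ]
side front [172.1 173.5 174.7] z beyond edge 67.1 x range [-70.2 -11.2]
 edge at 0 [121.4 122.  122.7]
 edge at 78 [120.5 121.2 121.4]
 edge at -78 [120.5 121.4 121.9]
```

```bash
python3 -m creep '[[[0,1.0,0],[0,0,0]],[[0,0.5,-4],[0,0,0]],[[0,0,-4],[0,0,0]],[[0,-6,0],[0,0,0]],[[0,-5.8,0],[0,0,0]]]' 1 40;  python3 -m creep '[[[0,0,0],[0,0,0]],[[0,0,0],[0,0,0]],[[0,0,0],[0,0,0]]]' -1; python3 -c "
from h import *
go([543.6,11.2,100])"
```

```text
clock: 4.72
tcp_pos: [547.5, -3.7, 146.3]
orientation: [180.0, -0.1, -4.2]
force: [0.2, -0.5, 0.5]
finger_gap: 0.2
clock: 5.1
tcp_pos: [547.9, -3.7, 146.6]
orientation: [180.0, -0.2, -4.1]
force: [-0.4, 0.6, -0.4]
finger_gap: 54.1
at [547.9  -3.7 146.6] [ 1.7997e+02 -1.6000e-01 -4.0600e+00] F [-0.4  0.6 -0.4] gap 54.1
shift cm [-0.55 -1.46  4.66] turn [ 0.001 -0.003 -0.01 ]
```

```bash
python3 -m creep '[[[-0.55,-1.46,0],[0.001,-0.003,-0.01]],[[0,0,2.3],[0,0,0]],[[0,0,2.3],[0,0,0]],[[0,0,0],[0,0,0]]]' -1; python3 - <<'E'
from h import *
go([543.6,11.2,42])
s=arm.sense();im,d=arm.grab_frame("wrist");P=cloud("wrist",d,s);np.save("w4.npy",P);cv2.imwrite("pics/w4.png",im)
E
```

```text
clock: 5.6
tcp_pos: [542.5, 10.7, 99.6]
orientation: [-179.9, 0.1, -3.7]
force: [-0.5, 0.0, -0.2]
finger_gap: 85.5
at [542.5  10.7  99.6] [-1.7991e+02  6.0000e-02 -3.6700e+00] F [-0.5  0.  -0.2] gap 85.5
shift cm [ 0.11 -0.05  5.76] turn [-0.001  0.001 -0.003]
```

View pics/w4.png

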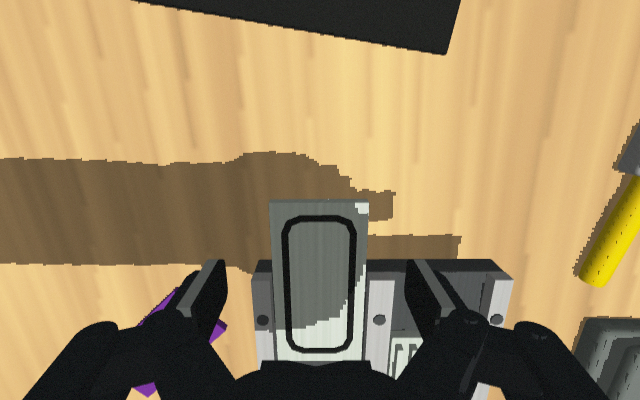

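```bash
python3 - <<'E'
from h import *
P=np.load("w4.npy")
for n,u,v in[("front",310,206),("L",275,230),("R",363,230),("edge",258,265),("edgeR",500,265),("Lfinger tip",218,264),("Lf2",214,290),("Rfinger tip",415,264),("Rf2",425,290)]:
    print(n,P[v,u].round(1))
E
```

```text
front [541.3  30.4  69.5]
L [518.9  16.2  69.5]
R [572.4  12.8  69.5]
edge [501.2 -17.5  51.9]
edgeR [701.6 -60.3   1.4]
Lfinger tip [501.   24.7 121.9]
Lf2 [500.9  17.7 131.1]
Rfinger tip [588.   19.1 121.8]
Rf2 [586.5  18.2 139.7]
```

```bash
python3 -m creep '[[[0.15,0,2],[0,0,-0.003]],[[0,0,2],[0,0,0]],[[0,0,1.7],[0,0,0]],[[0,0,0],[0,0,0]]]' -1; python3 -c "
from h import *
go([544,11.2,42])"
```

```text
clock: 6.15
tcp_pos: [548.8, 10.3, 47.6]
orientation: [-179.9, -0.5, -3.5]
force: [-0.4, 1.0, -0.0]
finger_gap: 85.3
at [548.8  10.3  47.6] [-179.91   -0.49   -3.53] F [-0.4  1.  -0. ] gap 85.3
shift cm [-0.49 -0.06  0.55] turn [-0.002 -0.009 -0.   ]
```

```bash
python3 -m creep '[[[-0.45,0,0.5],[-0.002,-0.009,0]],[[0,0,0],[0,0,0]]]' -1; python3 -m creep '[[[0,0,0],[0,0,0]],[[0,0,0],[0,0,0]],[[0,0,0],[0,0,0]],[[0,0,0],[0,0,0]]]' 1 70;python3 -c "
from h import *
go([544,11.2,42])"
```

```text
clock: 6.4
tcp_pos: [545.7, 10.5, 44.5]
orientation: [180.0, -0.1, -3.5]
force: [-1.1, -0.0, 0.1]
finger_gap: 85.4
clock: 6.9
tcp_pos: [546.3, 10.5, 46.1]
orientation: [180.0, -0.2, -3.5]
force: [-0.8, -0.1, -0.3]
finger_gap: 58.1
at [546.3  10.5  46.1] [179.96  -0.22  -3.53] F [-0.8 -0.1 -0.3] gap 58.1
shift cm [-0.24 -0.06  0.41] turn [ 0.001 -0.004 -0.001]
```

```bash
python3 -m creep '[[[0,0,0],[0,0,0]],[[0,0,-0.6],[0,0,0]],[[0,0,-0.8],[0,0,0]],[[0,0,-0.8],[0,0,0]],[[0,0,-0.8],[0,0,0]]]' 1 70; python3 -m creep '[[[0,0,-1],[0,0,0]],[[0,0,-1],[0,0,0]],[[0,0,-1],[0,0,0]],[[0,0,-1],[0,0,0]],[[0,0,0],[0,0,0]]]' 1 70;python3 - <<'E'
from h import *
go([544,11.2,42])
im,d=arm.grab_frame("side");np.save("s5.npy",cloud("side",d));cv2.imwrite("pics/s5.png",cv2.resize(im[80:280,160:400],None,fx=3,fy=3))
E
```

```text
clock: 7.52
tcp_pos: [545.3, 10.7, 76.8]
orientation: [180.0, -0.1, -3.5]
force: [-0.1, -0.8, -3.8]
finger_gap: 58.1
clock: 8.15
tcp_pos: [546.3, 10.6, 121.2]
orientation: [180.0, -0.3, -3.5]
force: [-0.3, -0.9, -1.9]
finger_gap: 58.1
at [546.3  10.6 121.2] [179.99  -0.26  -3.54] F [-0.3 -0.9 -1.9] gap 58.1
shift cm [-0.27 -0.05  7.92] turn [ 0.    -0.005 -0.001]
```

View pics/s5.png

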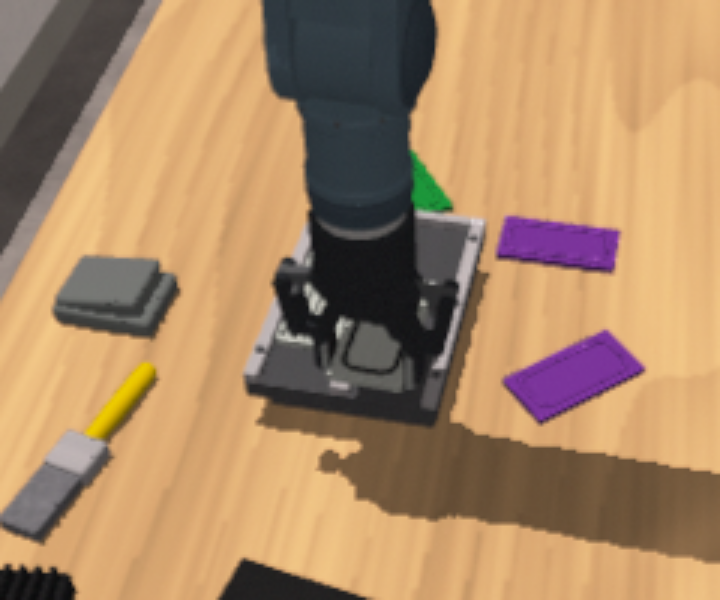

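The plate is held above the bed by its front end, ring up. I'll move it towards the mat.

```bash
python3 -m creep '[[[0,-2,0],[0,0,0]],[[0.2,-3.5,0],[0,0,0]],[[0.3,-4,0],[0,0,0]],[[0.4,-4,0],[0,0,0]],[[0.4,-4,0],[0,0,0]]]' 1 70; python3 -m creep '[[[0.5,-4,0],[0,0,0]],[[0.5,-3.5,0],[0,0,0]],[[0.3,-1.5,0],[0,0,0]],[[0,0,0],[0,0,0]]]' 1 70;python3 - <<'E'
from h import *
go([559.6,281,60])
im,d=arm.grab_frame("scene");P=cloud("scene",d);np.save("s6.npy",P);cv2.imwrite("pics/s6.png",cv2.resize(im[80:280,320:560],None,fx=3,fy=3))
E
```

```text
clock: 8.82
tcp_pos: [568.1, 191.1, 118.1]
orientation: [-180.0, 0.1, -3.8]
force: [0.8, -0.8, -1.5]
finger_gap: 58.4
clock: 9.32
tcp_pos: [584.1, 289.4, 115.1]
orientation: [-180.0, 0.3, -3.4]
force: [-0.5, -0.3, -2.6]
finger_gap: 58.5
at [584.1 289.4 115.1] [-179.98    0.31   -3.35] F [-0.5 -0.3 -2.6] gap 58.5
shift cm [-2.37  0.98  5.52] turn [-0.     0.005  0.003]
```

View pics/s6.png

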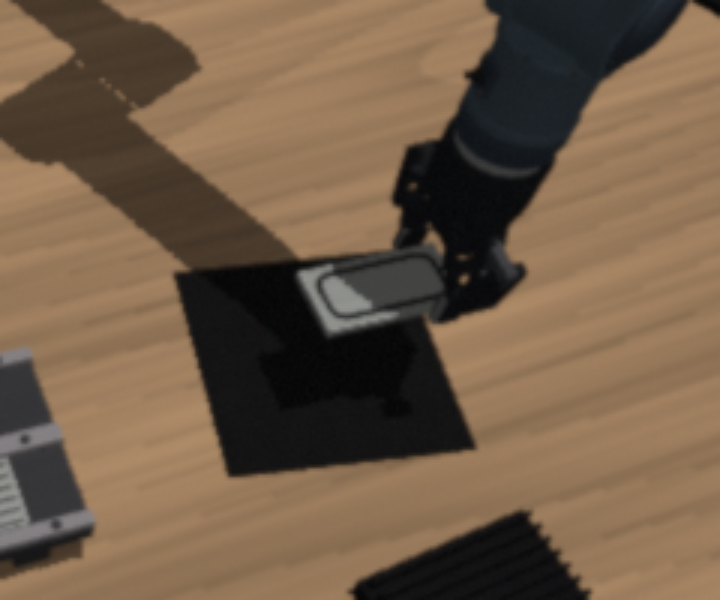

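The plate is held over the mat, ring up, roughly level. I'll fit its plane.

```bash
python3 - <<'E'
from h import *
P=np.load("s6.npy");Q=P[165:192,420:468].reshape(-1,3);Q=Q[(Q[:,2]>80)&(Q[:,2]<160)]
for _ in range(3):
    c=np.linalg.lstsq(np.c_[Q[:,:2],np.ones(len(Q))],Q[:,2],rcond=None)[0];r=Q[:,2]-np.c_[Q[:,:2],np.ones(len(Q))]@c;Q=Q[abs(r)<5]
print("slope",c[:2],len(Q),Q.min(0),Q.max(0),cv2.minAreaRect(Q[:,:2].astype(np.float32)))
E
```

```text
slope [-0.02105436 -0.0007824 ] 947 [545.34637357 188.31781135 132.44375382] [624.13706143 310.99543809 142.83128864] ((582.74609375, 246.96414184570312), (120.11055755615234, 67.3145980834961), 77.95748138427734)
```

```bash
python3 -m creep '[[[-1.2,0.5,1],[0,0,0]],[[-1.2,0.4,2],[0,0.005,0]],[[0,0,2],[0,0,0]],[[0,0,2],[0,0,0]],[[0,0,0],[0,0,0]]]' 1 70; python3 -c "
from h import *
go([559.6,281,10])"
```

```text
clock: 10.0
tcp_pos: [557.3, 273.2, 43.9]
orientation: [179.8, 0.1, -3.9]
force: [-0.7, -0.4, -2.3]
finger_gap: 58.1
at [557.3 273.2  43.9] [ 1.798e+02  1.300e-01 -3.900e+00] F [-0.7 -0.4 -2.3] gap 58.1
shift cm [ 0.18 -0.81  3.39] turn [ 0.003  0.002 -0.007]
```

```bash
python3 -m creep '[[[0.2,-0.8,1],[0.003,0.002,-0.007]],[[0,0,1],[0,0,0]],[[0,0,0],[0,0,0]]]' 1 70; python3 - <<'E'
from h import *
go([559.6,281,0])
s=arm.sense();im,d=arm.grab_frame("wrist");P=cloud("wrist",d,s);cv2.imwrite("pics/w7.png",im)
v,u=np.mgrid[:400,:640]
f=(abs(P[...,1]-281)<25)&(abs(abs(P[...,0]-559)-38)<14)&(P[...,2]>0)
print("finger z min",np.percentile(P[f][:,2],[0,1,5,20]).round(1), f.sum())
E
```

```text
clock: 10.38
tcp_pos: [561.5, 280.7, 24.6]
orientation: [-180.0, -0.1, -3.6]
force: [0.0, -0.1, -2.1]
finger_gap: 58.2
at [561.5 280.7  24.6] [-1.7996e+02 -1.5000e-01 -3.5800e+00] F [ 0.  -0.1 -2.1] gap 58.2
shift cm [-0.2  -0.01  2.46] turn [-0.001 -0.003 -0.001]
finger z min [ 3.1  4.4  5.  43.5] 22738
```

View pics/w7.png

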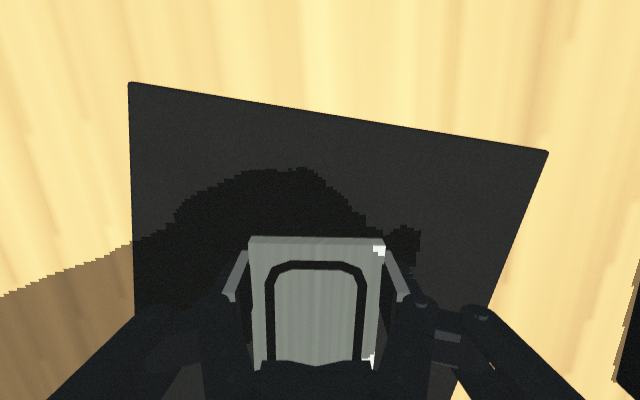

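The plate is held level just above the mat and within its outline. I'll tilt its far end down slightly so it touches first, since the fingertips reach below the underside.

```bash
python3 -m creep '[[[-0.15,0,0.5],[0.09,0,0]],[[0,0,0.6],[0,0,0]],[[0,0,0.5],[0,0,0]],[[0,0,0],[0,0,0]]]' 1 70; python3 -m creep '[[[0,0,0.2],[0,0,0]],[[0,0,0.2],[0,0,0]]]' 1; python3 -m creep '[[[0,0,0.2],[0,0,0]],[[0,0,0],[0,0,0]]]' 1
```

```text
clock: 10.92
tcp_pos: [561.9, 283.5, 10.1]
orientation: [-174.7, -0.3, -3.5]
force: [-0.7, 0.2, -1.5]
finger_gap: 58.4
clock: 11.18
tcp_pos: [562.5, 284.8, 6.3]
orientation: [-174.7, -0.4, -3.4]
force: [-0.6, -0.3, -2.2]
finger_gap: 58.2
clock: 11.42
tcp_pos: [562.4, 285.2, 4.0]
orientation: [-174.7, -0.4, -3.4]
force: [0.2, -0.3, -1.6]
finger_gap: 58.1
```

```bash
for i in 1 2 3; do python3 -m creep '[[[0,0,0.15],[0,0,0]],[[0,0,0],[0,0,0]]]' 1 | grep -E "tcp|force"; done
```

```text
tcp_pos: [562.5, 285.3, 2.5]
force: [-0.4, -0.3, -2.7]
tcp_pos: [562.6, 285.4, 0.9]
force: [-0.3, -0.1, -3.1]
tcp_pos: [562.9, 285.5, 0.4]
force: [-1.3, -0.9, -0.1]
```

```bash
for i in 1 2; do python3 -m creep '[[[0,0,0.2],[-0.02,0,0]],[[0,0,0],[0,0,0]]]' 1 | grep -E "tcp|force|orient"; done
```

```text
tcp_pos: [562.9, 285.4, 0.3]
orientation: [-176.0, -0.5, -3.5]
force: [-0.9, -0.6, -1.0]
tcp_pos: [563.1, 285.2, 0.1]
orientation: [-177.2, -0.5, -3.5]
force: [-0.9, -1.1, -1.3]
```

```bash
python3 -m creep '[[[0,0,0.4],[0,0,0]],[[0,0,0],[0,0,0]]]' 1 ; python3 - <<'E'
from h import *
go([559.6,281,0])
for n in("scene","side"):
    im,d=arm.grab_frame(n);P=cloud(n,d)
    m=(P[...,2]>8)&(P[...,2]<32)&(P[...,0]>515)&(P[...,0]<605)&(P[...,1]>170)&(P[...,1]<262)&(im.max(-1)>70)
    Q=P[m];A=np.c_[Q[:,:2]-[557,243],np.ones(len(Q))];print(n,len(Q),np.linalg.lstsq(A,Q[:,2],rcond=None)[0].round(3),Q[:,:2].min(0).round(),Q[:,:2].max(0).round())
E
```

```text
clock: 12.92
tcp_pos: [563.5, 285.5, 0.5]
orientation: [-177.2, -0.6, -3.4]
force: [-0.1, 0.9, -2.0]
finger_gap: 58.2
at [5.635e+02 2.855e+02 5.000e-01] [-177.23   -0.62   -3.45] F [-0.1  0.9 -2. ] gap 58.2
shift cm [-0.36  0.47  0.02] turn [-0.048 -0.011  0.001]
scene 226 [-2.0000e-03  7.3000e-02  2.2276e+01] [524. 184.] [587. 236.]
side 115 [ 0.094  0.05  20.611] [525. 189.] [549. 251.]
```

The TCP stops at z≈0, so I'll touch the far edge down by tilting, then release.

```bash
python3 -m creep '[[[-0.3,0.3,0],[0.04,0.01,0]],[[0,0,0],[0,0,0]]]' 1 |grep -E "tcp|ori|force"; for i in 1 2 3; do python3 -m creep '[[[0,0,0],[0.012,0,0]],[[0,0,0],[0,0,0]]]' 1 |grep -E "tcp|ori|force"; done
```

```text
tcp_pos: [563.1, 284.8, 0.8]
orientation: [-174.7, -1.5, -3.5]
force: [-4.6, -4.1, 5.8]
tcp_pos: [563.0, 284.8, 0.8]
orientation: [-174.0, -1.4, -3.5]
force: [-1.8, -0.5, 5.4]
tcp_pos: [563.1, 284.8, 0.9]
orientation: [-173.4, -1.4, -3.4]
force: [-1.5, -1.2, 5.9]
tcp_pos: [563.1, 284.9, 1.0]
orientation: [-172.8, -1.3, -3.4]
force: [-2.0, -1.0, 6.0]
```

```bash
python3 -m creep '[[[0,0,0],[-0.01,-0.022,0]],[[0,0,0],[0,0,0]]]' 1 30 |grep -E "tcp|ori|force|gap"; python3 -m creep '[[[0,0,0],[0,0,0]],[[0,0,0],[0,0,0]],[[0,0,0],[0,0,0]]]' -0.55; python3 - <<'E'
from h import *
go([559.6,281,0])
im,d=arm.grab_frame("scene");P=cloud("scene",d);cv2.imwrite("pics/s8.png",cv2.resize(im[80:280,320:560],None,fx=3,fy=3))
m=(P[...,2]>6)&(P[...,2]<32)&(P[...,0]>515)&(P[...,0]<605)&(P[...,1]>170)&(P[...,1]<262)&(im.max(-1)>70)
Q=P[m];A=np.c_[Q[:,:2]-[557,243],np.ones(len(Q))];print(len(Q),np.linalg.lstsq(A,Q[:,2],rcond=None)[0].round(3),Q[:,:2].min(0).round(),Q[:,:2].max(0).round())
E
```

```text
tcp_pos: [563.0, 284.8, 0.3]
orientation: [-173.5, 0.0, -3.3]
force: [-1.6, -1.0, 4.9]
finger_gap: 58.3
clock: 14.65
tcp_pos: [562.6, 284.7, -1.2]
orientation: [-173.6, 0.0, -3.3]
force: [-0.7, -0.0, -0.5]
finger_gap: 66.4
at [562.6 284.7  -1.2] [-1.7357e+02  5.0000e-02 -3.2500e+00] F [-0.7 -0.  -0.5] gap 66.4
shift cm [-0.28  0.37 -0.16] turn [-0.112  0.001  0.004]
68 [ 0.052 -0.067  8.5  ] [547. 183.] [585. 210.]
```

View pics/s8.png

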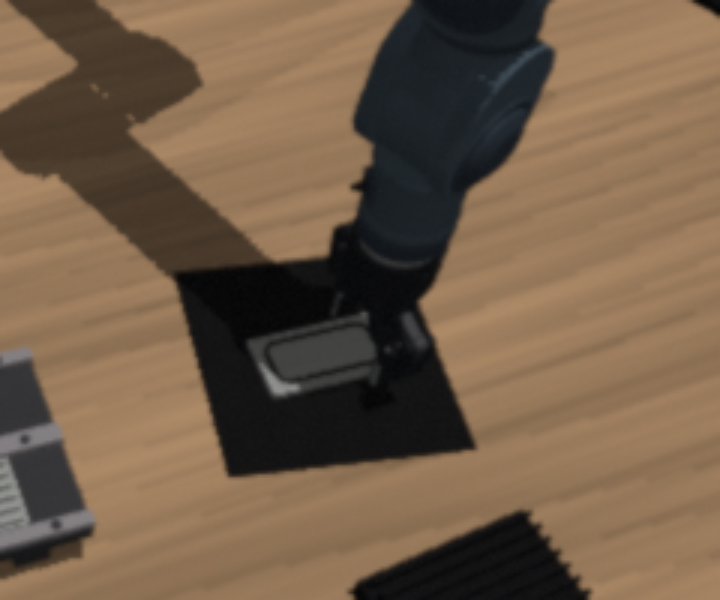

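The plate lies ring up in the mat, free of the fingers. I'll open fully, rise straight up and check.

```bash
python3 -m creep '[[[0,0,0],[0,0,0]],[[0,0,0],[0,0,0]],[[0,0,-1],[0,0,0]],[[0,0,-3],[0,0,0]],[[0,0,-4],[0,0,0]]]' -1; python3 -m creep '[[[0,0,-5],[0,0,0]],[[0,0,-5],[-0.1,0,0]],[[0,-4,-2],[0,0,0]],[[0,0,0],[0,0,0]]]' -1; python3 - <<'E'
from h import *
s=arm.sense()
for n in("scene","side"):
    im,d=arm.grab_frame(n);P=cloud(n,d);
    if n=="scene":cv2.imwrite("pics/s9.png",cv2.resize(im[80:320,200:560],None,fx=2,fy=2))
    m=(P[...,2]>6)&(P[...,2]<25)&(P[...,0]>480)&(P[...,0]<640)&(P[...,1]>150)&(P[...,1]<330)&(im.max(-1)>62)
    Q=P[m];A=np.c_[Q[:,:2]-[557,243],np.ones(len(Q))];print(n,len(Q),np.linalg.lstsq(A,Q[:,2],rcond=None)[0].round(3),cv2.minAreaRect(Q[:,:2].astype(np.float32)))
    r=arm.mark_of("ribbed_plate",n)[:1]
    for t in r:
        u,v=np.round(t["pixel"]).astype(int);print(t["p"],u,v,P[v,u].round())
E
```

```text
clock: 15.32
tcp_pos: [558.9, 274.6, 77.6]
orientation: [-173.7, 0.5, -3.2]
force: [-0.2, -0.4, -0.4]
finger_gap: 85.3
clock: 15.82
tcp_pos: [563.5, 303.4, 208.9]
orientation: [-179.4, -0.1, -3.4]
force: [0.0, -0.2, -0.7]
finger_gap: 85.7
scene 675 [-1.0000e-02  6.0000e-03  1.3492e+01] ((557.2135009765625, 243.07666015625), (116.90743255615234, 64.62834167480469), 85.38121032714844)
0.85 301 250 [ 619. -134.   75.]
side 1268 [ 3.0000e-03 -1.0000e-03  1.1434e+01] ((560.0200805664062, 244.07614135742188), (126.21658325195312, 61.71387481689453), 85.35860443115234)
0.59 266 180 [ 620. -124.   67.]
```

View pics/s9.png

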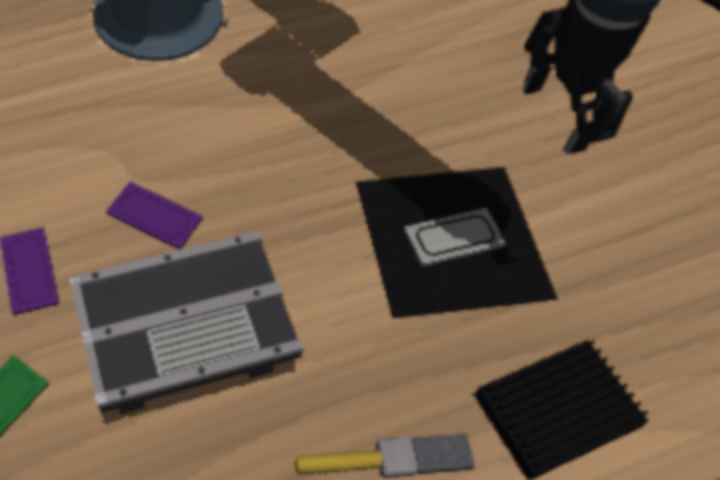

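The plate lies flat and ring up in the mat's middle. The ribbed plate is in place and the gripper is clear.

```bash
python3 -c "
from station import arm
print(arm.finish_job())"
```

```text
the job is handed in; nothing more can be done
None
```

The seal plate is lying flat, ring up, in the middle of the black mat, and I handed the job in with the clock at about 16 s. No verdict was reported.

- **What I did:** I pushed the plate from behind with closed fingers until it overhung the open edge by about 52 mm. I then gripped it across the overhang at 70 N, lifted it to about 135 mm and carried it level to the mat.
- **Last checks:** The plate's centre was about 1 to 3 mm from the mat's centre. Its tilt was under 1 degree, its top was at about 12 mm (expected 12), and the gripper was open and well clear. The network's mark on the ribbed plate shifted up to about 10 mm between looks, which is within its scatter. In the picture the plate looks unmoved.
- **Not ideal:** I gripped the plate too deep, and the tool would not go below about z = 0. That left the plate's centre about 9 mm above the mat. I tilted it until its far edge touched (about 6 N), then opened the fingers so the gripped end came down the last centimetre or so. I estimate the centre moved at about 0.3 m/s, but did not measure it. That is below the 0.8 m/s drop limit.

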